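# Load the moulding station and dial its step wheel

### The arm

A 6-joint arm with a two-finger parallel gripper is mounted at the origin on the work surface. World frame = base frame: x ahead of the robot, y to its left, z up, the work surface at z = 0. Lengths are in mm, angles in rad, forces in N, time in s.
With the tool pointing down it reaches from about 300 to 775 mm from the base axis. Payload 14.6 kg.
Tool frame: the origin (TCP) lies between the finger pads; the fingertips stand 14 mm ahead of it and the grasp point (between the pads) lies 5 mm behind it; z points along the fingers, y is the direction in which the jaws open and shut (so a half turn about z gives the same grasp; the last joint's range is limited). The gripper opens to 85 mm and grips with 20 to 120 N. Pads are 22 mm wide; open, the fingers measure 114 mm over their backs; the gripper's body (76 mm by 85 mm) begins 54 mm behind the grasp point. The pads swing forward as they close: fully open they stand 13 mm farther back than shut.
Start: joints at [-1.316, 0.3, 1.521, -0, 1.321, -0.067], TCP at [173.944, -521.76, 245.281] pointing down, gripper open.
Joint ranges: [-3.03, 3.03], [-0.79, 2.21], [0.23, 2.52], [-1.04, 4.18], [0, 3.07], [-2.55, 2.55]. Speed limits (rad/s): [2.22, 2.22, 2.57, 3.14, 3.14, 3.14].

### API

Orientations are given as a rotation vector (axis times angle).
In Python, from rig import bot, grab_frame, camera_params, order gives the robot as it stands.
- The arm moves only by the tool arm_command, never from a script. Its argument "steps" is text: rows parted by semicolons, each of 7 numbers parted by spaces: the turn, a rotation vector about the world's x, y, z in rad, then the shift along the world's x, y, z in mm, then the finger opening in mm, from 0 to 85.4. In form: rx ry rz x y z hand; .... A call has 1 to 5 rows; each row shifts and turns the commanded pose from where the row before left it; what a row does not reach is not made up. A row lasts 1/10 s, in which the tool goes at most 50 mm and 8.59 degrees, less where a joint would pass 70% of its speed; a pose out of reach is approached as far as the arm can. A call is refused whole if a number of a shift passes 50 or a number of a turn 0.15, either way. A call with a gripper value outside its range is refused whole. The fingers move at their own pace and stop on an object; "force" is the grip in N (left out, the last holds). Time passes only in rows, so rows that do not move let the fingers close. It gives the time, the measured TCP pose, the force and the opening at its end, in the units of the state.
- bot.state(): the state, without advancing time (a new reading comes with each control period).
- grab_frame(name): name is "side" or "top" or "wrist"; returns the picture (480x640x3 uint8, red, green, blue); there is no depth.
- camera_params(name): a dict with "intrinsics" (3x3 intrinsics, pixels), "R" (3x3) and "t" (3): a world point X has camera coordinates R X + t. Camera axes: x right, y down, z forward; pixel columns grow to the right and rows downward; lengths in mm; the calibration is good to about 2 mm. A picture is of the moment at which its call begins: read the wrist's pose just before it. camera_params takes no time and is no camera call; for the wrist camera it gives the pose at the moment of the call.
- order.hand_in(): hands the job in, once; it reports no verdict.
The state is a dict: "time_s": time; "joint_pos": joint angles; "joint_velocities": joint speeds; "joint_torque": joint torques, N m; "ee_pos": TCP position; "tcp_rot": TCP orientation; "force": force on the tool from outside, world axes, zero at the start; "ft_torque": the same for the moment, N m; "opening": finger opening in mm.
Only numpy, scipy, OpenCV 4.12 (cv2) and the standard library are available. Lean on these libraries where they do the work, as an engineer would, in place of code of your own. Each camera call takes 0.05 s, during which the arm holds its last target. There are 200 camera calls.

### The job

Load the orange round blank flat into the round cavity of the moulding station's die plate, all the way down. Then roll the knurled step wheel by its edge until the 7 stands in the middle of its window, between the red marks. Let go of everything, and leave the other blanks and the white jar where they are.

Things in the scene. Friction and masses are not known exactly. Their poses are not given: they have to be found in the camera images.
- station: Fixed moulding station: blue plinth 200 (x) x 340 (y) x 30 mm high; origin: centre of its underside, on the table; x points away from the operator, y to the operator's left, z up. Left (+y) end: steel die plate 170 x 176 mm centred at y +70 mm, top at 46 mm, with a round and a square cavity 6 mm deep. Right end: white wheel housing, x -78 to 78, y -67 to -159 mm, top at 88 mm.
- round_cavity (a point): Centre of the round cavity's floor, 40 mm above the table, axes as the station's. The cavity is 63 mm across and 6 mm deep. (The square one, 53 mm wide, lies 65 mm nearer the operator and 75 mm to the right; it stays empty.)
- wheel_axle (a point): Point on the step wheel's axle, mid-width of its knurled ring, 66 mm above the table; the axle runs along its y. Black ring with 32 grey ridges, 32 mm wide, 105 mm over the ridges, 100 mm in the gaps: its top is 52.5 mm above this point, 30 mm above the housing, 9 mm above the hood that begins 17 mm to the -y side. Cheeks fore and aft start 56 mm from the axle and reach 22 mm above it.
- window (a point): Middle of the digit window in the top of the white hood, 110 mm above the table, red marks on its two sides. The window is 28 mm (x) by 34 mm (y). Under it the white number drum shows black digits 19 mm tall, upright for an operator looking along the station's +x. The hood is 114 mm (x) by 45 mm (y).
- step_wheel (a joint): Angle of the step wheel, rad. Digit n is centred at n x 0.6283 (7 at 4.398); grows as the wheel's top moves to the station's +x. Stops at -0.2 and 5.85. No detents; stays where left. Friction 0.16 N m, some 3 N at the rim: a fingertip pressed on top with 8 to 15 N and moved round along the rim carries it. Some 0.7 rad either side of the top is reachable: takes several strokes.
- round_blank: Orange plastic disc, 60 mm diameter, 22 mm thick, about 90 g, lying flat on the table; origin: centre of its underside, z up. When seated its underside is on the cavity floor and 16 mm stand out above the die plate.
- square_blank: Blue plastic square blank 50 x 50 x 22 mm, not used; origin: centre of its underside.
- small_blank: Green plastic disc, 42 mm diameter, 22 mm thick, not used; origin: centre of its underside.
- jar: White screw jar, 54 mm diameter, 75 mm high, not used; origin: centre of its underside.
Things that resemble listed ones, but are neither listed nor needed, are in the scene too. There is more than one size of the round_blank; the one meant has the size given above.

How it is judged (in metres and radians):
On the way, in this order (a step that is already met when the one before it is completed fails the run):
1. the round blank lies at the bottom of the round cavity (horizontal distance between round_blank and round_cavity below 0.004 m and z of round_blank in the frame of round_cavity below 0.0025 m and angle between round_blank's own z axis and vertical below 0.06 rad and contact force between the fingers and round_blank below 0.1 N), for 0.2 s.
2. the 7 is in the middle of the window (value of joint step_wheel between 4.268 and 4.528 rad and velocity of joint step_wheel between -0.1 and 0.1 rad/s), for 0.2 s.
At the end, for the whole second after the job is handed in: The orange round blank lies flat (within 0.06 rad) on the floor of the round cavity, its centre within 4 mm of the cavity's and its underside within 2.5 mm of the floor, and the step wheel rests with the 7 centred in the window (joint at 4.398 within 0.13 rad, turning slower than 0.1 rad/s) (all of step 2 and horizontal distance between round_blank and round_cavity below 0.004 m and z of round_blank in the frame of round_cavity below 0.0025 m and angle between round_blank's own z axis and vertical below 0.06 rad); the robot touches nothing.
It fails at once if the square blank, the small blank or the jar was moved by more than 30 mm (distance of any of square_blank, small_blank, jar from where it was at the start of the episode above 0.03 m).
It fails at once if the jar was tipped over (angle between jar's own z axis and vertical above 0.5 rad).
It also fails if it takes over 67 s, if anything falls off the work surface, if the arm or the gripper's body presses on something with over 40 N, if the wrist force passes 120 N, or if a joint passes its speed limit or range.

## Working session

There is one attempt and no reset: what is moved stays moved. The work goes in short steps, Python scripts to look and compute and a tool call to move; the robot and the scene stay as the last step left them, time stands still between calls to the robot, and variables do not carry over. Pictures are saved under pics/ and viewed, about 8 in all and at most 12, crops included, and the job is handed in when it is done.

Besides the shell and the picture viewer there is one more tool, called after "Request:" in YAML: its name, and indented under it one key for each argument. arm_command: Moves the arm, as the interface text tells. Its arguments: {"type":"object","properties":{"steps":{"type":"string"},"force":{"type":"number"}},"required":["steps"]}

```bash
mkdir -p pics
cat > h.py <<'E'
from rig import bot, grab_frame, camera_params, order
import numpy as np, cv2
def snap(n,f):
    s=bot.state(); p=camera_params(n); im=grab_frame(n); cv2.imwrite('pics/'+f,im[:,:,::-1]); np.savez('pics/'+f+'.npz',**{k:np.array(p[k]) for k in('intrinsics','R','t')}); return im
def ray(f,uv,z):
    p=np.load('pics/'+f+'.npz'); K,R,t=p['intrinsics'],p['R'],p['t']
    c=-R.T@t.ravel(); d=R.T@np.linalg.solve(K,[uv[0],uv[1],1]); return c+d*(z-c[2])/d[2]
def proj(f,X):
    p=np.load('pics/'+f+'.npz'); K,R,t=p['intrinsics'],p['R'],p['t']
    q=K@(R@np.array(X,float)+t.ravel()); return q[:2]/q[2]
E
python3 - <<'E'
from h import *
snap('top','top1.png'); snap('side','side1.png'); 
s=bot.state(); print(s['time_s'],s['ee_pos'],s['tcp_rot'],s['opening'])
for n in('top','side'):
  p=camera_params(n);R=np.array(p['R']);print(n,-R.T@np.array(p['t']).ravel(),R.tolist())
E
```

```text
0.1 [ 173.8735369  -521.58318306  244.78722803] [-3.10001381e+00 -5.03070101e-01  1.50912947e-04] 85.52150121344819
top [ 416.90882653 -101.1793618   977.22430328] [[0.010362310095968651, -0.9992932811703937, -0.03613254401759454], [-0.9914276403620436, -0.00556072070961528, -0.13053854722395292], [0.13024537018883056, 0.03717548376145328, -0.9907846016927577]]
side [ 388.37477987 -729.65980851  559.12565518] [[0.9796452670641507, -0.2003699256186864, 0.012126154640740247], [-0.10232971272790027, -0.5504528742639642, -0.8285712178850807], [0.17269562997318286, 0.8104650061058176, -0.5597523499424212]]
```

View pics/top1.png

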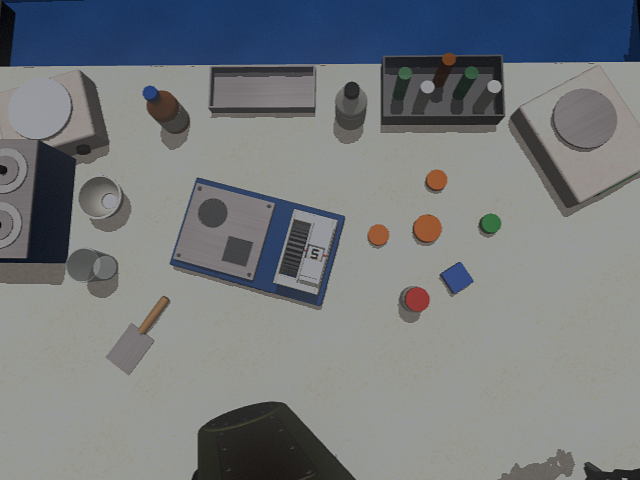

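View pics/side1.png

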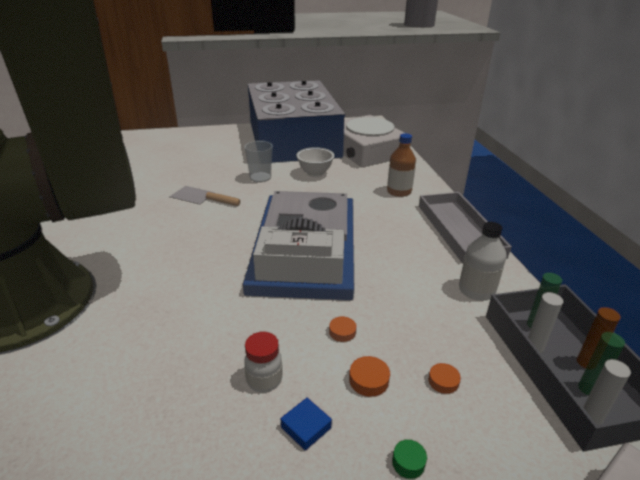

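Run:
```python
from h import *
f='top1.png'; im=cv2.imread('pics/'+f); hsv=cv2.cvtColor(im,cv2.COLOR_BGR2HSV)
m=cv2.inRange(hsv,(5,150,120),(15,255,255))
n,l,st,c=cv2.connectedComponentsWithStats(m)
for i in range(1,n):
  if st[i,4]>150: 
    w=st[i]; print(c[i],w, ray(f,c[i],22), np.linalg.norm(ray(f,(w[0],c[i][1]),22)-ray(f,(w[0]+w[2],c[i][1]),22)))
for uv in [(490,223),(457,276)]: print(ray(f,uv,22))
print(ray(f,(417,299),75))
cv2.imwrite('pics/c1.png',cv2.resize(im[160:320,160:360],None,fx=4,fy=3.75,interpolation=cv2.INTER_CUBIC))
```

```text
[436.53721683 179.14886731] [427 170  20  19 309] [ 667.54142491 -307.01073945   22.        ] 43.13192964520141
[427.29911504 227.7380531 ] [414 215  27  27 565] [ 560.58055063 -285.00230055   22.        ] 57.49354087024433
[378.06687898 234.35987261] [368 225  21  20 314] [ 545.66257524 -179.67132324   22.        ] 44.98756765508183
[ 571.48293308 -418.22545564   22.        ]
[ 457.88624564 -345.22506753   22.        ]
[ 409.34836007 -251.72640115   75.        ]
```

View pics/c1.png

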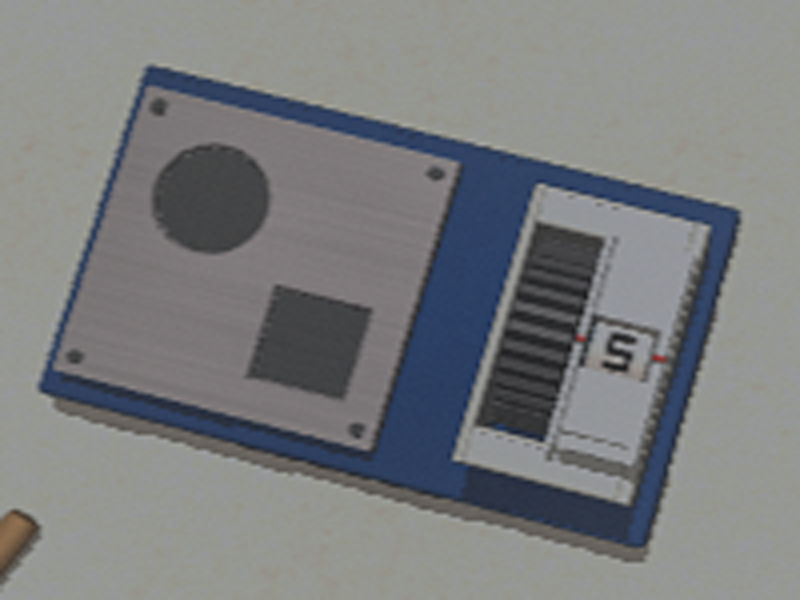

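Run:
```python
from h import *
from scipy.optimize import least_squares
f='top1.png'
P=lambda u,v:(160+u/4,160+v/3.75)
L=[(100,170,30),(100,-170,30),(-100,-170,30),(-100,170,30),(85,158,46),(85,-18,46),(-85,-18,46),(-85,158,46)]
U=[P(*a) for a in [(150,67),(740,210),(642,548),(42,388),(150,85),(461,161),(374,452),(57,372)]]
def w(p,l):
  c,s=np.cos(p[2]),np.sin(p[2]); return [p[0]+c*l[0]-s*l[1],p[1]+s*l[0]+c*l[1],l[2]]
r=least_squares(lambda p:np.ravel([proj(f,w(p,l))-u for l,u in zip(L,U)]),[500,0,-.2],x_scale=[10,10,.1])
p=r.x; print(p,np.round(r.fun,1)); np.save('st.npy',p)
def loc(u,z):
  X=ray(f,u,z); c,s=np.cos(p[2]),np.sin(p[2]); d=X-[p[0],p[1],0]; return X.round(1),np.round([c*d[0]+s*d[1],-s*d[0]+c*d[1]],1)
print('round',loc(P(211,198),46)); print('sq',loc(P(310,341),46)); print('win',loc(P(620,348),110)); print('ridges',loc(P(541,330),117))
```

```text
[ 5.30658089e+02  7.88384292e+01 -2.55129027e-01] [-0.7 -1.1  1.2 -0.2  1.2  0.5 -1.2  1.   0.1  0.1  0.3  0.2 -0.4 -0.1
 -0.4 -0.6]
round (array([587. , 174.3,  46. ]), array([ 30.4, 106.6]))
sq (array([505.5, 118. ,  46. ]), array([-34.2,  31.6]))
win (array([496.8, -49.6, 110. ]), array([  -0.3, -132.8]))
ridges (array([505.3, -11.5, 117. ]), array([ -1.8, -93.8]))
```

Request:
arm_command:
  steps: "0 0 0.1 48 30 0 85;0 0 0.1 48 30 0 85;0 0 0.1 48 30 0 85;0 0 0.1 48 30 0 85;0 0 0.03 48 30 0 85"

```text
time_s: 0.6
ee_pos: [387.3, -387.8, 245.1]
tcp_rot: [-2.92, -1.158, 0.0]
force: [0.5, -0.6, 0.0]
opening: 85.0
```

Request:
arm_command:
  steps: "0 0 0 48 30 -20 85;0 0 0 48 30 -20 85;0 0 0 50 27 -20 85;0 0 0 0 0 -20 85;0 0 0 0 0 0 85"

```text
time_s: 1.1
ee_pos: [507.1, -315.4, 172.1]
tcp_rot: [-2.917, -1.154, 0.005]
force: [0.0, 0.0, -0.5]
opening: 85.1
```

Run:
```python
from h import *
s=bot.state(); print(s['time_s'],s['ee_pos'],s['tcp_rot'],s['joint_pos'],s['force'])
snap('wrist','w1.png')
print(proj('w1.png',(560.6,-285,22)))
```

```text
1.1 [ 507.08974344 -315.38122253  172.14504308] [-2.91683335 -1.15433437  0.00487352] [-6.17698149e-01  4.72280569e-01  1.45876755e+00 -7.81565080e-05
  1.21613411e+00  1.99452519e-01] [ 0.04381355  0.04922002 -0.51420161]
[334.85367429 138.38895939]
```

View pics/w1.png

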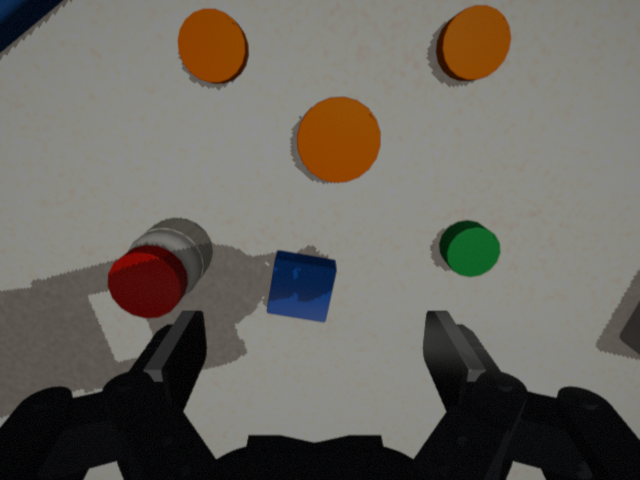

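```bash
cat >> h.py <<'E'
def disc(f,guess,z):
    im=cv2.imread('pics/'+f); hsv=cv2.cvtColor(im,cv2.COLOR_BGR2HSV)
    m=cv2.inRange(hsv,(5,180,190),(18,255,255)); n,l,st,c=cv2.connectedComponentsWithStats(m)
    k=[i for i in range(1,n) if st[i,4]>400]; i=min(k,key=lambda i:np.linalg.norm(c[i]-guess))
    cs,_=cv2.findContours((l==i).astype('uint8'),cv2.RETR_EXTERNAL,cv2.CHAIN_APPROX_NONE)
    w=np.array([ray(f,q,z)[:2] for q in max(cs,key=len)[:,0].astype(float)],np.float32)
    return cv2.minEnclosingCircle(w),w.min(0),w.max(0)
E
python3 -c "
from h import *
print(disc('w1.png',(339,139),22))"
```

```text
Traceback (most recent call last):
  File "h.py", line 14, in disc
    k=[i for i in range(1,n) if st[i,4]>400]; i=min(k,key=lambda i:np.linalg.norm(c[i]-guess))
                                                ~~~^^^^^^^^^^^^^^^^^^^^^^^^^^^^^^^^^^^^^^^^^^^
ValueError: min() iterable argument is empty
```

Request:
arm_command:
  steps: "0 0 0 20 10 -20 85;0 0 0 20 10 -20 85;0 0 0 12 10 -20 85;0 0 0 0 0 -10 85;0 0 0 0 0 0 85"

```text
time_s: 1.65
ee_pos: [558.5, -287.5, 105.0]
tcp_rot: [-2.922, -1.152, 0.002]
force: [0.2, -0.6, 0.9]
opening: 84.8
```

```bash
sed -i 's/(5,180,190)/(5,180,110)/' h.py
python3 - <<'E'
from h import *
im=cv2.imread('pics/w1.png'); print(im[139,339],cv2.cvtColor(im,cv2.COLOR_BGR2HSV)[139,339])
print(disc('w1.png',(339,139),22)); s=bot.state(); print(s['ee_pos'],s['force'])
E
```

```text
[  0  70 142] [ 15 255 142]
(((561.0081787109375, -287.7793884277344), 29.423112869262695), array([ 531.67065, -317.04425], dtype=float32), array([ 590.4308 , -258.55154], dtype=float32))
[ 558.48728778 -287.48680363  105.002902  ] [ 0.16088752 -0.55852111  0.93221693]
```

Request:
arm_command:
  steps: "0 0 0 2.5 0 -40 85;0 0 0 0 0 -30 85;0 0 0 0 0 -17 85;0 0 0 0 0 0 85;0 0 0 0 0 0 85"

```text
time_s: 2.15
ee_pos: [562.3, -287.7, 20.1]
tcp_rot: [2.921, 1.152, 0.002]
force: [0.5, -0.7, 1.2]
opening: 85.2
```

Request:
arm_command:
  steps: "0 0 0 0 0 0 40;0 0 0 0 0 0 40;0 0 0 0 0 0 40;0 0 0 0 0 0 40;0 0 0 0 0 0 40"
  force: 30

```text
time_s: 2.65
ee_pos: [562.5, -287.3, 20.2]
tcp_rot: [2.92, 1.153, 0.002]
force: [-4.1, 0.4, 7.3]
opening: 59.0
```

Request:
arm_command:
  steps: "0 0 0 0 0 20 40;0 0 0 0 0 45 40;0 0 0 0 0 45 40;0 0 0 2 30 35 40;0 0 0 3 45 0 40"

```text
time_s: 3.15
ee_pos: [568.4, -213.3, 169.7]
tcp_rot: [2.917, 1.147, 0.011]
force: [1.9, 1.7, -1.0]
opening: 58.6
```

Request:
arm_command:
  steps: "0 0 0 4 46 0 40;0 0 0 4 46 0 40;0 0 0 4 46 0 40;0 0 0 4 46 0 40;0 0 0 4 46 0 40"

```text
time_s: 3.65
ee_pos: [586.9, 20.0, 164.3]
tcp_rot: [2.922, 1.153, 0.002]
force: [1.0, -0.1, -0.6]
opening: 58.6
```

Request:
arm_command:
  steps: "0 0 0 0 46 0 40;0 0 0 0 46 0 40;0 0 0 0 20 0 40;0 0 0 0 0 0 40;0 0 0 0 0 0 40"

```text
time_s: 4.15
ee_pos: [586.9, 130.1, 163.8]
tcp_rot: [2.922, 1.154, 0.001]
force: [0.7, -0.9, -1.4]
opening: 58.3
```

Run:
```python
from h import *
s=bot.state(); print(s['time_s'],s['ee_pos'],s['tcp_rot'],s['opening'],s['force'])
snap('wrist','w2.png')
print(proj('w2.png',(587,174,46)))
```

```text
4.15 [586.90874728 130.07933573 163.84784998] [2.92150273e+00 1.15432362e+00 9.03767984e-04] 58.30602209053658 [ 0.66303921 -0.87421582 -1.44720044]
[264.18151505 189.45197932]
```

View pics/w2.png

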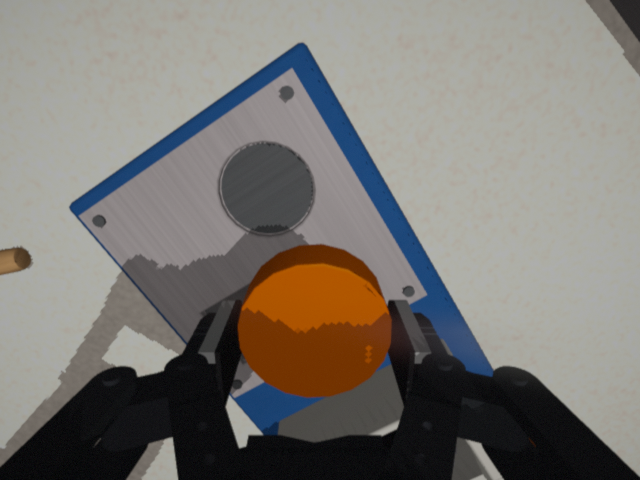

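Run:
```python
from h import *
f='w2.png'; tcp=np.array([586.9,130.1])
p=np.load('st.npy'); c,s=np.cos(p[2]),np.sin(p[2])
print('model cav',p[0]+c*30-s*107,p[1]+s*30+c*107)
for n,uvs in {'LR':[(219,188),(315,188)],'TB':[(267,140),(267,237)]}.items():
  a,b=[ray(f,u,46)[:2] for u in uvs]; print('cav',n,(a+b)/2,np.linalg.norm(a-b))
z=165.8
for n,uvs in {'LR':[(237.5,325),(391.5,325)],'TB':[(315,262),(315,397)]}.items():
  a,b=[ray(f,u,z)[:2] for u in uvs]; print('disc',n,(a+b)/2-tcp,np.linalg.norm(a-b))
q=np.array([np.cos(np.radians(43)),np.sin(np.radians(43))])
# predicted outlines for disc at tcp
for o in (-2,0,2):
  C=tcp+o*q; t=np.linspace(0,2*np.pi,200); e=np.array([proj(f,(C[0]+30*np.cos(a),C[1]+30*np.sin(a),z)) for a in t]); print(o,e.min(0),e.max(0))
```

```text
model cav 586.6906295393554 174.80381062195522
cav LR [588.99009196 173.27763902] 62.570079238634285
cav TB [587.74053133 172.21046779] 64.2551073954888
disc LR [2.31105391 1.43547873] 58.57469024393847
disc TB [-0.40848743 -1.35012246] 59.536191298054405
-2 [234.87056802 263.41330436] [391.34741517 399.01170923]
0 [234.53412157 258.2416112 ] [391.69434482 395.02655574]
2 [234.19471988 253.02159256] [392.04431437 391.0087417 ]
```

Request:
arm_command:
  steps: "0 0 0 1.5 25 -30 40;0 0 0 0 19 -40 40;0 0 0 0 0 -20 40;0 0 0 0 0 0 40;0 0 0 0 0 0 40"

```text
time_s: 4.7
ee_pos: [589.0, 173.1, 74.3]
tcp_rot: [2.923, 1.151, 0.001]
force: [-0.1, -0.5, -0.3]
opening: 58.4
```

Run:
```python
from h import *
s=bot.state(); print(s['time_s'],s['ee_pos'],s['force'],s['opening'])
im=snap('wrist','w3.png'); cv2.imwrite('pics/w3c.png',cv2.resize(im[150:450,120:520,::-1],None,fx=2,fy=2,interpolation=cv2.INTER_CUBIC))
```

```text
4.7 [588.97787785 173.12386722  74.3352941 ] [-0.10959443 -0.53065322 -0.32308913] 58.386173433951534
```

View pics/w3c.png

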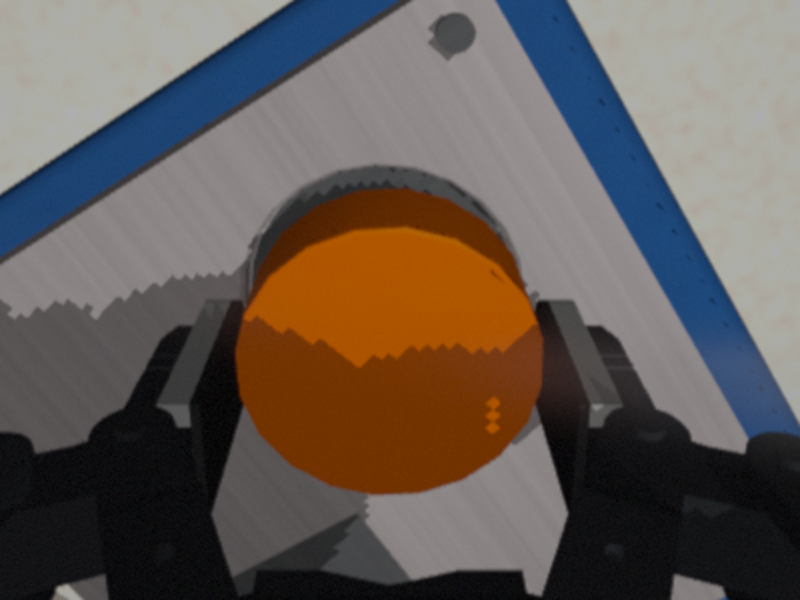

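Run:
```python
from h import *
from scipy.optimize import least_squares
f='w3.png'
def fit(pts,z,r):
  w=np.array([ray(f,(120+u/2,150+v/2),z)[:2] for u,v in pts])
  s=least_squares(lambda c:np.hypot(*(w-c).T)-r,w.mean(0)+[0,-5]); return s.x,s.fun.round(2)
print('cav',fit([(385,165),(300,187),(248,262),(470,190),(522,265)],46,31.5))
print('top',fit([(390,227),(390,494),(236,355),(543,355),(300,262),(490,261),(300,462),(480,465)],76.1,30))
print('bot',fit([(385,190),(310,212),(460,208),(518,270),(260,280)],54.1,30))
print('tcp',bot.state()['ee_pos'])
```

```text
cav (array([587.75872079, 172.60578558]), array([-0.45,  0.34,  0.29, -0.01,  0.49]))
top (array([588.47756043, 171.27582376]), array([-0.47, -0.49, -0.16, -0.9 , -1.85, -0.97, -1.67, -1.37]))
bot (array([587.32452964, 170.40883777]), array([ 0.07,  0.26, -0.16, -0.11, -0.35]))
tcp [589.34503127 173.27875825  75.06817564]
```

Request:
arm_command:
  steps: "0 0 0 0 1.6 0 40;0 0 0 0 0 -5 40;0 0 0 0 0 -5 40;0 0 0 0 0 -2 40;0 0 0 0 0 0 40"

```text
time_s: 5.25
ee_pos: [588.6, 175.5, 62.5]
tcp_rot: [2.922, 1.153, 0.001]
force: [-6.1, -4.2, 12.7]
opening: 58.7
```

Request:
arm_command:
  steps: "0 0 0 -0.8 -0.7 0 40;0 0 0 0 0 0 40;0 0 0 0 0 -1 40;0 0 0 0 0 -1 40;0 0 0 0 0 0 40"

```text
time_s: 5.75
ee_pos: [588.2, 175.3, 59.9]
tcp_rot: [2.922, 1.153, 0.003]
force: [1.8, 1.9, 6.4]
opening: 58.6
```

Request:
arm_command:
  steps: "0 0 0 0 0 0 85;0 0 0 0 0 0 85;0 0 0 0 0 0 85;0 0 0 0 0 30 85;0 0 0 0 0 30 85"

```text
time_s: 6.25
ee_pos: [587.0, 174.9, 119.2]
tcp_rot: [-2.922, -1.153, 0.004]
force: [0.4, 0.3, 0.6]
opening: 85.0
```

Request:
arm_command:
  steps: "0 0 0 -20 -30 30 85;0 0 0 -20 -30 0 85;0 0 0 0 -30 0 85;0 0 0 0 0 0 85;0 0 0 0 0 0 85"

```text
time_s: 6.75
ee_pos: [547.6, 84.7, 149.4]
tcp_rot: [-2.923, -1.152, -0.0]
force: [0.6, -0.1, -0.2]
opening: 85.3
```

Run:
```python
from h import *
s=bot.state(); print(s['time_s'],s['ee_pos'],s['force'],s['opening'])
im=snap('wrist','w4.png'); u,v=proj('w4.png',(588,173,62)).astype(int); print(u,v)
u0=max(0,min(u-130,380));v0=max(0,min(v-98,285)); print(u0,v0)
cv2.imwrite('pics/w4c.png',cv2.resize(im[v0:v0+195,u0:u0+260,::-1],None,fx=3,fy=3,interpolation=cv2.INTER_CUBIC))
```

```text
6.75 [547.62756934  84.67977289 149.39033668] [ 0.55297622 -0.05078086 -0.16998549] 85.25811895798445
242 89
112 0
```

View pics/w4c.png

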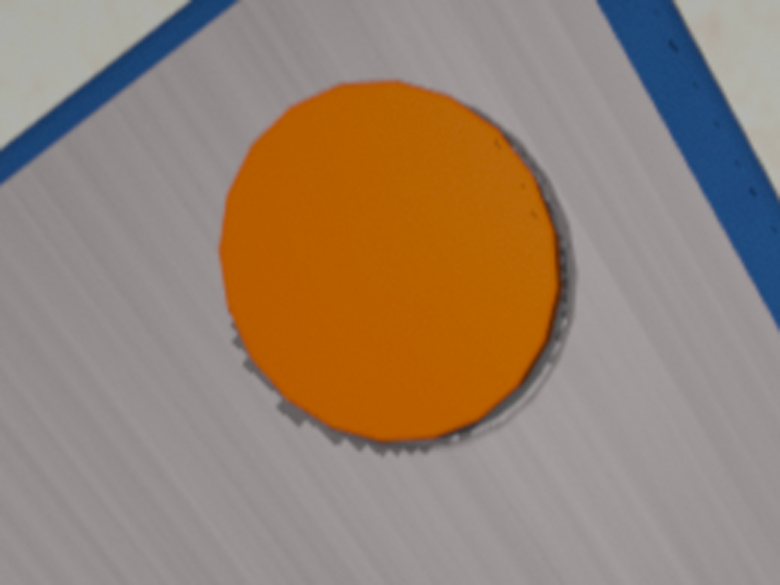

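Request:
arm_command:
  steps: "0 0 0 13 30 0 0;0 0 0 13 30 -10 0;0 0 0 13 30 -15 0;0 0 0 0 0 -15 0;0 0 0 0 0 -15 0"

```text
time_s: 7.3
ee_pos: [586.2, 176.1, 92.8]
tcp_rot: [-2.921, -1.156, 0.002]
force: [-0.2, 0.0, 0.4]
opening: 12.0
```

Request:
arm_command:
  steps: "0 0 0 0 0 0 0;0 0 0 0 0 -5 0;0 0 0 0 0 -5 0;0 0 0 0 0 -3 0;0 0 0 0 0 0 0"

```text
time_s: 7.8
ee_pos: [586.5, 174.8, 81.2]
tcp_rot: [-2.922, -1.153, 0.0]
force: [0.8, -0.6, -0.2]
opening: -0.3
```

Request:
arm_command:
  steps: "0 0 0 0 0 -2 0;0 0 0 0 0 -1 0;0 0 0 0 0 -1 0;0 0 0 0 0 0 0;0 0 0 0 0 0 0"

```text
time_s: 8.3
ee_pos: [586.6, 175.1, 77.4]
tcp_rot: [-2.922, -1.153, -0.0]
force: [0.5, 0.8, -0.7]
opening: 0.3
```

Request:
arm_command:
  steps: "0 0 0 0 0 -1 0;0 0 0 0 0 -0.7 0;0 0 0 0 0 0 0;0 0 0 0 0 0 0;0 0 0 0 0 0 0"

```text
time_s: 8.8
ee_pos: [586.7, 175.0, 76.1]
tcp_rot: [2.922, 1.153, 0.001]
force: [-2.0, -1.0, 4.8]
opening: 0.1
```

Run:
```python
from h import *
p=np.load('st.npy'); c,s=np.cos(p[2]),np.sin(p[2])
for x in(-20,0,20):print(x,p[0]+c*x+s*93.5,p[1]+s*x-c*93.5)
print('xdir',c,s,bot.state()['joint_pos'])
```

```text
-20 487.70885501922754 -6.587639873503747
0 507.0614698401459 -11.635045107202714
20 526.4140846610643 -16.68245034090168
xdir 0.9676307410459172 -0.25237026168494814 [ 2.30124882e-01  6.15679037e-01  1.48259331e+00 -4.06427092e-07
  1.04298655e+00  1.04910240e+00]
```

Request:
arm_command:
  steps: "0 0 0 0 0 30 0;0 0 0 0 0 40 0;0 0 0 0 0 30 0;0 0 0.14 -20 -40 0 0;0 0 0.14 -20 -40 0 0"

```text
time_s: 9.3
ee_pos: [546.2, 94.6, 176.2]
tcp_rot: [2.727, 1.559, 0.002]
force: [-0.1, -0.7, 0.3]
opening: 0.1
```

Request:
arm_command:
  steps: "0 0 0.14 -20 -35 0 0;0 0 0.14 -20 -35 0 0;0 0 0 -18 -31 0 0;0 0 0 0 0 -15 0;0 0 0 0 0 -15 0"

```text
time_s: 9.8
ee_pos: [488.5, -6.9, 145.8]
tcp_rot: [2.491, 1.913, 0.002]
force: [-0.0, 0.4, 0.2]
opening: -0.0
```

Run:
```python
from h import *
s=bot.state(); print(s['time_s'],s['ee_pos'],s['tcp_rot'],s['force'])
im=snap('wrist','w5.png')
```

```text
9.8 [488.52786815  -6.89208369 145.81981393] [2.49055572e+00 1.91312813e+00 1.85994352e-03] [-0.02937792  0.44785462  0.2187971 ]
```

View pics/w5.png

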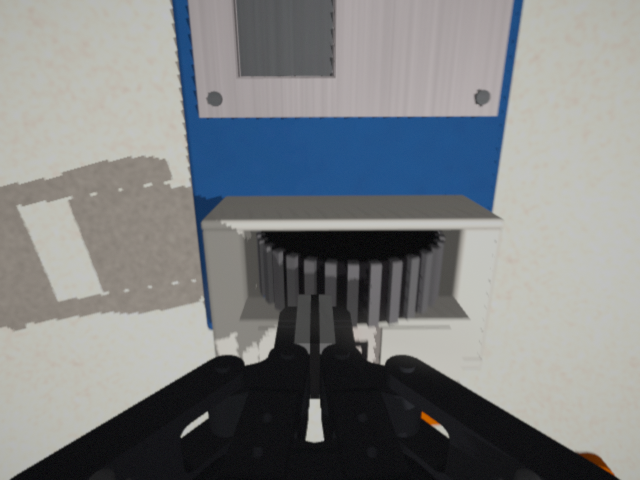

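Request:
arm_command:
  steps: "0 0 0 0 0 -8 0;0 0 0 0 0 -5 0;0 0 0 0 0 -2 0;0 0 0 0 0 0 0;0 0 0 0 0 0 0"

```text
time_s: 10.35
ee_pos: [488.8, -5.9, 130.9]
tcp_rot: [2.489, 1.916, 0.0]
force: [0.4, 0.4, 0.7]
opening: -0.2
```

Request:
arm_command:
  steps: "0 0 0 0 0 -0.5 0;0 0 0 0 0 -0.5 0;0 0 0 0 0 0 0;0 0 0 0 0 0 0"

```text
time_s: 10.75
ee_pos: [488.9, -5.9, 130.5]
tcp_rot: [2.489, 1.916, 0.002]
force: [-2.2, 1.8, 8.7]
opening: 0.1
```

Request:
arm_command:
  steps: "0 0 0 3.9 -1 0.5 0;0 0 0 3.9 -1 0.4 0;0 0 0 3.9 -1 0.2 0;0 0 0 3.9 -1 0 0;0 0 0 0 0 0 0"

```text
time_s: 11.25
ee_pos: [505.5, -10.2, 132.3]
tcp_rot: [2.488, 1.914, 0.004]
force: [1.5, -1.3, 11.7]
opening: 0.0
```

Request:
arm_command:
  steps: "0 0 0 3.9 -1 0 0;0 0 0 3.9 -1 0 0;0 0 0 3.9 -1 -0.1 0;0 0 0 3.9 -1 -0.3 0;0 0 0 0 0 0 0"

```text
time_s: 11.75
ee_pos: [520.9, -14.2, 131.6]
tcp_rot: [2.488, 1.915, 0.003]
force: [1.4, -1.7, 10.2]
opening: 0.2
```

Run:
```python
from h import *
im=snap('top','t2.png'); print(bot.state()['force'])
cv2.imwrite('pics/t2c.png',cv2.resize(im[190:310,260:360,::-1],None,fx=5,fy=5,interpolation=cv2.INTER_CUBIC))
```

```text
[ 1.86899253 -0.4168567   9.55478091]
```

View pics/t2c.png

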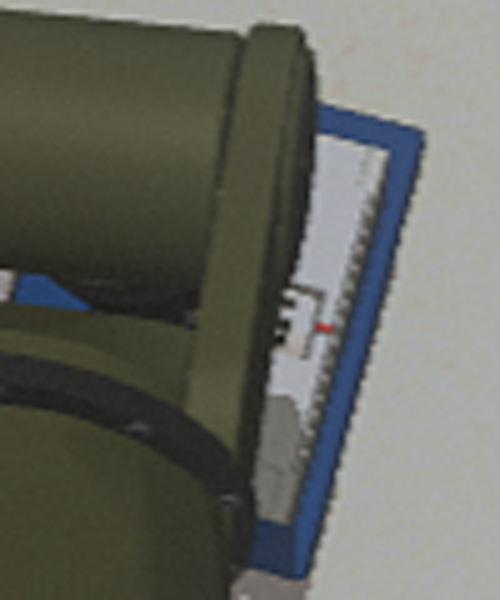

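Request:
arm_command:
  steps: "0 0 0 0 0 10 0;0 0 0 -16 4 0 0;0 0 0 -15.5 3.5 0 0;0 0 0 0 0 -6 0;0 0 0 0 0 -4.7 0"

```text
time_s: 12.3
ee_pos: [488.6, -6.5, 129.7]
tcp_rot: [2.489, 1.916, 0.001]
force: [0.2, -0.9, 0.2]
opening: 0.3
```

Request:
arm_command:
  steps: "0 0 0 0 0 0 0;0 0 0 0 0 0 0"

```text
time_s: 12.5
ee_pos: [488.7, -6.6, 129.5]
tcp_rot: [-2.49, -1.916, 0.0]
force: [0.1, 0.9, 0.5]
opening: -0.1
```

Request:
arm_command:
  steps: "0 0 0 3.9 -1 0.5 0;0 0 0 3.9 -1 0.4 0;0 0 0 3.9 -1 0.2 0;0 0 0 3.9 -1 0 0;0 0 0 0 0 0 0"

```text
time_s: 13.0
ee_pos: [505.5, -10.9, 132.3]
tcp_rot: [2.488, 1.914, 0.003]
force: [-0.0, -0.7, 14.0]
opening: -0.2
```

Request:
arm_command:
  steps: "0 0 0 3.9 -1 0 0;0 0 0 3.9 -1 0 0;0 0 0 3.9 -1 -0.1 0;0 0 0 0 0 0 0;0 0 0 0 0 0 0"

```text
time_s: 13.5
ee_pos: [517.1, -14.0, 131.9]
tcp_rot: [2.488, 1.914, 0.003]
force: [1.6, -1.5, 9.0]
opening: 0.2
```

Lift straight up, retreat clear to the +y side, and look from the top.

Request:
arm_command:
  steps: "0 0 0 0 0 20 0;0 0 0 0 0 40 0;0 0 0 0 45 20 0;0 0 0 0 45 0 0;0 0 0 0 45 0 0"

```text
time_s: 14.0
ee_pos: [516.1, 122.9, 211.6]
tcp_rot: [2.49, 1.914, 0.003]
force: [1.0, -1.5, -0.3]
opening: 0.0
```

Request:
arm_command:
  steps: "0 0 0 -20 45 0 0;0 0 0 -20 45 0 0;0 0 0 -20 45 0 0;0 0 0 0 0 0 0"

```text
time_s: 14.4
ee_pos: [453.8, 260.8, 210.7]
tcp_rot: [-2.484, -1.922, -0.001]
force: [0.7, 0.3, -0.6]
opening: -0.2
```

Run:
```python
from h import *
print(bot.state()['ee_pos'])
im=snap('top','t3.png'); a=cv2.imread('pics/top1.png'); b=cv2.imread('pics/t3.png')
c=lambda i:cv2.resize(i[225:285,275:345],None,fx=5.5,fy=5.5,interpolation=cv2.INTER_CUBIC)
cv2.imwrite('pics/t3c.png',np.hstack([c(a),c(b)]))
```

```text
[453.76079016 260.78360596 210.73125891]
```

View pics/t3c.png

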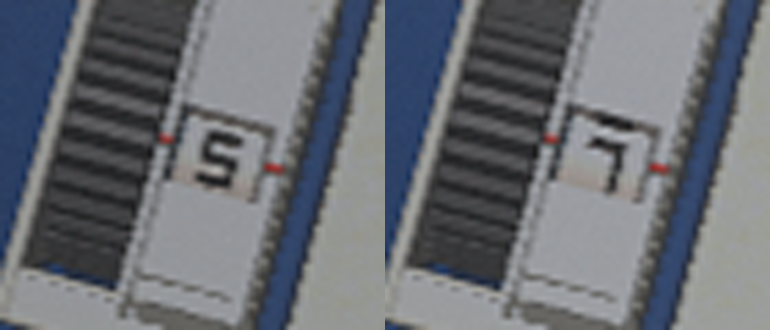

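Run:
```python
from h import *
p=np.load('st.npy'); c,s=np.cos(p[2]),np.sin(p[2])
def rect(f,z):
  X,Y=np.meshgrid(np.arange(-20,20.1,.5),np.arange(-24,24.1,.5),indexing='ij')  # local dx, dy about window
  m=np.array([proj(f,(p[0]+c*x-s*(y-133),p[1]+s*x+c*(y-133),z)) for x,y in zip(X.ravel(),Y.ravel())],np.float32).reshape(*X.shape,2)
  return cv2.remap(cv2.imread('pics/'+f),m[...,0],m[...,1],cv2.INTER_CUBIC)
out=[]
for f in('top1.png','t3.png'):
  r=rect(f,110).astype(int); red=(r[...,2]-r[...,1]>45); i=np.argwhere(red)*.5-[20,24]
  for sg in(1,-1):
    k=i[i[:,1]*sg>0]; print(f,'red',k.mean(0) if len(k) else None)
  d=rect(f,106); g=cv2.cvtColor(d,cv2.COLOR_BGR2GRAY)[:,30:68]; 
  print([(round(-20+.5*j,1),int(g[j].min()),int((g[j]<70).sum())) for j in range(6,76,2)])
  out.append(cv2.resize(cv2.flip(d,-1),None,fx=4,fy=4))
cv2.imwrite('pics/rect.png',np.hstack(out))
```

```text
top1.png red [ 0.19047619 21.19047619]
top1.png red [  0.17692308 -18.6       ]
[(-17.0, 148, 0), (-16.0, 149, 0), (-15.0, 148, 0), (-14.0, 138, 0), (-13.0, 114, 0), (-12.0, 87, 0), (-11.0, 56, 10), (-10.0, 28, 24), (-9.0, 25, 24), (-8.0, 33, 8), (-7.0, 54, 3), (-6.0, 77, 0), (-5.0, 73, 0), (-4.0, 50, 5), (-3.0, 31, 23), (-2.0, 30, 24), (-1.0, 33, 24), (0.0, 42, 5), (1.0, 50, 4), (2.0, 60, 3), (3.0, 65, 2), (4.0, 54, 5), (5.0, 31, 22), (6.0, 30, 24), (7.0, 43, 21), (8.0, 83, 0), (9.0, 135, 0), (10.0, 137, 0), (11.0, 99, 0), (12.0, 72, 0), (13.0, 68, 2), (14.0, 89, 0), (15.0, 123, 0), (16.0, 143, 0), (17.0, 152, 0)]
t3.png red [ 0.22093023 21.1744186 ]
t3.png red [  0.15909091 -18.5530303 ]
[(-17.0, 155, 0), (-16.0, 157, 0), (-15.0, 150, 0), (-14.0, 132, 0), (-13.0, 104, 0), (-12.0, 78, 0), (-11.0, 55, 3), (-10.0, 49, 4), (-9.0, 43, 4), (-8.0, 40, 4), (-7.0, 53, 3), (-6.0, 74, 0), (-5.0, 78, 0), (-4.0, 59, 3), (-3.0, 43, 5), (-2.0, 43, 4), (-1.0, 47, 4), (0.0, 44, 3), (1.0, 45, 4), (2.0, 43, 12), (3.0, 31, 23), (4.0, 25, 22), (5.0, 65, 3), (6.0, 126, 0), (7.0, 156, 0), (8.0, 158, 0), (9.0, 132, 0), (10.0, 77, 0), (11.0, 31, 24), (12.0, 18, 31), (13.0, 32, 30), (14.0, 75, 0), (15.0, 120, 0), (16.0, 151, 0), (17.0, 157, 0)]
```

View pics/rect.png

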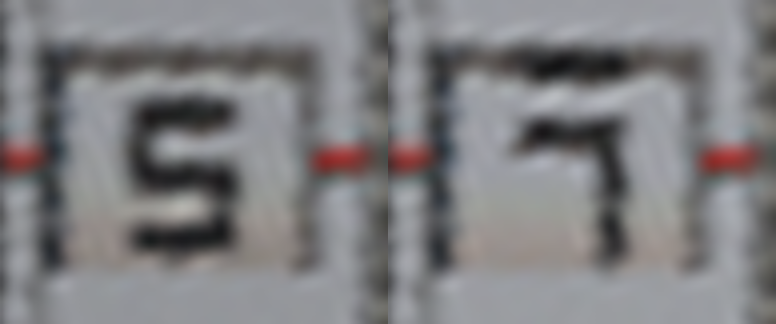

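Request:
arm_command:
  steps: "0 0 0 17 -45 0 0;0 0 0 17 -45 0 0;0 0 0 16 -45 0 0;0 0 0 0 -45 0 0;0 0 0 0 -45 0 0"

```text
time_s: 14.95
ee_pos: [505.9, 28.5, 210.6]
tcp_rot: [2.491, 1.914, -0.0]
force: [1.1, -0.1, 0.2]
opening: -0.4
```

Request:
arm_command:
  steps: "0 0 0 0 -45 0 0;0 0 0 0 0 -30 0;0 0 0 0 0 -30 0;0 0 0 0 0 -13 0;0 0 0 0 0 0 0"

```text
time_s: 15.45
ee_pos: [505.1, -14.1, 136.4]
tcp_rot: [-2.489, -1.914, 0.003]
force: [0.6, -0.4, 0.8]
opening: -0.1
```

Request:
arm_command:
  steps: "0 0 0 -1 3 0 0;0 0 0 0 0 -3 0;0 0 0 0 0 -1.5 0;0 0 0 0 0 -0.5 0;0 0 0 0 0 0 0"

```text
time_s: 15.95
ee_pos: [504.7, -10.4, 132.9]
tcp_rot: [2.489, 1.916, 0.0]
force: [-0.1, 0.1, 0.1]
opening: 0.1
```

Request:
arm_command:
  steps: "0 0 0 0 0 -0.6 0;0 0 0 0 0 -0.6 0;0 0 0 0 0 0 0"

```text
time_s: 16.25
ee_pos: [505.0, -10.5, 132.4]
tcp_rot: [2.489, 1.915, 0.002]
force: [-2.8, -0.3, 8.8]
opening: -0.2
```

Request:
arm_command:
  steps: "0 0 0 2 -0.5 -0.2 0;0 0 0 2 -0.5 0 0;0 0 0 2 -0.5 0 0;0 0 0 0 0 0 0;0 0 0 0 0 0 0"

```text
time_s: 16.75
ee_pos: [511.3, -12.1, 132.3]
tcp_rot: [2.488, 1.915, 0.002]
force: [-1.0, -1.5, 8.6]
opening: 0.1
```

Request:
arm_command:
  steps: "0 0 0 0 0 20 0;0 0 0 0 0 40 0;0 0 0 0 45 20 0;0 0 0 0 45 0 0;0 0 0 0 45 0 0"

```text
time_s: 17.25
ee_pos: [510.6, 124.4, 212.2]
tcp_rot: [2.49, 1.914, 0.002]
force: [1.2, -0.1, -0.4]
opening: 0.0
```

Request:
arm_command:
  steps: "0 0 0 -20 45 0 0;0 0 0 -20 45 0 0;0 0 0 -20 45 0 0;0 0 0 0 0 0 0"

```text
time_s: 17.65
ee_pos: [448.3, 262.2, 211.4]
tcp_rot: [-2.484, -1.922, -0.0]
force: [0.9, 0.2, 0.1]
opening: -0.4
```

Run:
```python
from h import *
print(bot.state()['time_s'],bot.state()['ee_pos'])
p=np.load('st.npy'); c,s=np.cos(p[2]),np.sin(p[2])
def rect(f,z,y0,x0=0,w=24):
  X,Y=np.meshgrid(np.arange(-20,20.1,.5),np.arange(-w,w+.1,.5),indexing='ij')
  m=np.array([proj(f,(p[0]+c*(x+x0)-s*(y+y0),p[1]+s*(x+x0)+c*(y+y0),z)) for x,y in zip(X.ravel(),Y.ravel())],np.float32).reshape(*X.shape,2)
  return cv2.remap(cv2.imread('pics/'+f),m[...,0],m[...,1],cv2.INTER_CUBIC)
f='t4.png'; snap('top',f); d=rect(f,106,-133); g=cv2.cvtColor(d,cv2.COLOR_BGR2GRAY)[:,30:68]
print([(round(-20+.5*j,1),int(g[j].min()),int((g[j]<70).sum())) for j in range(6,76,2)])
im=cv2.imread('pics/'+f)
A=cv2.resize(cv2.flip(d,-1),(388,324)); B=cv2.resize(im[180:260,175:271],(388,324),interpolation=cv2.INTER_CUBIC)
cv2.imwrite('pics/last.png',np.hstack([A,B]))
print(disc(f,(213,213),62))
```

```text
17.65 [448.31232203 262.17446047 211.35333208]
[(-17.0, 154, 0), (-16.0, 155, 0), (-15.0, 153, 0), (-14.0, 148, 0), (-13.0, 141, 0), (-12.0, 140, 0), (-11.0, 144, 0), (-10.0, 148, 0), (-9.0, 130, 0), (-8.0, 87, 0), (-7.0, 55, 3), (-6.0, 57, 4), (-5.0, 60, 3), (-4.0, 55, 4), (-3.0, 42, 4), (-2.0, 42, 4), (-1.0, 44, 4), (0.0, 37, 5), (1.0, 44, 4), (2.0, 56, 3), (3.0, 68, 2), (4.0, 65, 2), (5.0, 49, 4), (6.0, 43, 5), (7.0, 40, 16), (8.0, 31, 23), (9.0, 42, 22), (10.0, 69, 2), (11.0, 89, 0), (12.0, 79, 0), (13.0, 79, 0), (14.0, 95, 0), (15.0, 129, 0), (16.0, 150, 0), (17.0, 157, 0)]Traceback (most recent call last):
  File "<stdin>", line 13, in <module>
  File "h.py", line 14, in disc
    k=[i for i in range(1,n) if st[i,4]>400]; i=min(k,key=lambda i:np.linalg.norm(c[i]-guess))
                                                ~~~^^^^^^^^^^^^^^^^^^^^^^^^^^^^^^^^^^^^^^^^^^^
ValueError: min() iterable argument is empty
```

View pics/last.png

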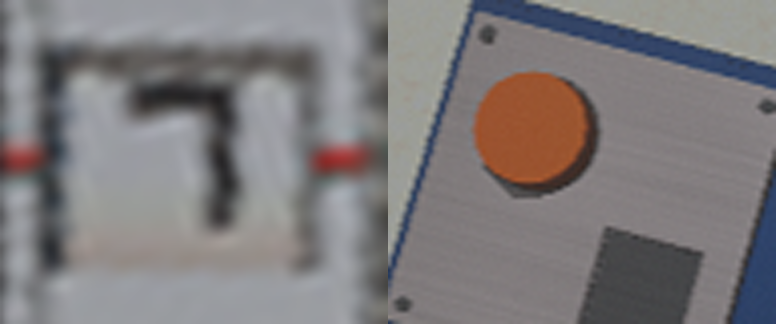

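```bash
python3 -c "
from rig import order
print(order.hand_in())"
```

```text
the job is handed in; nothing more can be done
None
```

I loaded the 60 mm orange blank into the round cavity and rolled the step wheel from 5 to 7. I then moved the gripper clear and handed the job in at about 17.7 s. No verdict was reported.

**Blank:** A closed fingertip touched its top about 62 mm above the table, which is the seated height. The last top view shows it flat in the cavity. My final script to measure its centre failed because the colour mask found nothing, so the centring rests on that view and the cavity's 1.5 mm clearance.

**Wheel:** It took two long strokes and one short correction. In the last picture the 7 is centred within about 0.5 mm of the red marks, roughly 0.01 rad, so well inside the 0.13 rad tolerance.

**Other objects:** No move went near the other blanks or the jar, but I did not measure their positions again at the end.

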